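# Aim the inspection mirror and hold it

### The arm

A 6-joint arm with a two-finger parallel gripper is mounted at the origin on a cart in front of the work surface, level with it; the furniture and walls round the work are solid. World frame = base frame: x ahead of the robot, y to its left, z up, the work surface at z = 0. Lengths are in m, angles in rad, forces in N, time in s.
With the tool pointing down it reaches from about 0.35 to 0.975 m from the base axis. Payload 4.9 kg.
Tool frame: the origin (TCP) lies on the centre line of the jaws, within the pads' length; the fingertips stand 11 mm ahead of it and the grasp point (between the pads) lies 8 mm behind it; z points along the fingers, y is the direction in which the jaws open and shut (so a half turn about z gives the same grasp; the last joint's range is limited). The gripper opens to 85 mm and grips with 20 to 120 N. Pads are 22 mm wide; open, the fingers measure 114 mm over their backs; the gripper's body (76 mm by 85 mm) begins 54 mm behind the grasp point. The pads swing forward as they close: fully open they stand 13 mm farther back than shut.
Start: joints at [1.065, 0.053, 1.613, -0, 1.476, -0.119], TCP at [0.236, 0.579, 0.242] pointing down, gripper open.
Joint ranges: [-3.01, 3.01], [-1.01, 2.22], [0.06, 2.58], [-1.02, 4.17], [0.09, 2.62], [-3.14, 3.14]. Speed limits (rad/s): [2.57, 2.57, 3.14, 3.14, 3.14, 3.14].

### API

Orientations are given as a rotation vector (axis times angle).
In Python, from station import ctrl gives the robot as it stands.
- The arm moves only by the shell command python3 -m crank 'ROWS' [OPENING] [FORCE]. ROWS is JSON, a list of rows, each an object of numbers: "x", "y", "z": the shift along the tool's x, y, z as a fraction of full scale; "roll": the turn about the tool's z as a fraction of full scale. In form: [{"x": .., "y": .., "z": .., "roll": ..}, ...]. A call has 1 to 10 rows; each row shifts and turns the commanded pose from where the row before left it, along the tool's axes as they then stand; what a row does not reach is not made up. Full scale, the value 1, is 0.06 m for a shift and 0.12 rad for a turn. A row lasts 1/8 s, in which the tool goes at most 62.5 mm and 10.7 degrees, less where a joint would pass 70% of its speed; a pose out of reach is approached as far as the arm can. A call with a number of a shift or a turn outside -1 to 1 is refused whole. A call with a gripper value outside its range is refused whole. OPENING is the closure, from 0 (fully open) to 1 (shut), set as the call begins (- or left out, the last holds). The fingers move at their own pace and stop on an object; FORCE is the grip in N (left out, the last holds). Time passes only in rows, so rows that do not move let the fingers close. It gives the time, the measured TCP pose, the force and the opening at its end, in the units of the state.
- ctrl.get_obs(): the state, without advancing time (a new reading comes with each control period).
- ctrl.get_image(name): name is "scene" or "side" or "wrist"; returns a dict with "img" (480x640x3 uint8, red, green, blue), "K" (3x3 intrinsics, pixels), "rvec" (rotation vector, rad) and "tvec" (3), from world to camera coordinates, as OpenCV has them. Camera axes: x right, y down, z forward; pixel columns grow to the right and rows downward; lengths in m; the calibration is good to about 2 mm. A picture is of the moment at which its call begins. There is no depth.
- ctrl.finish_job(): hands the job in, once; it reports no verdict.
The state is a dict: "t": time; "q": joint angles; "dq": joint speeds; "effort": joint torques, N m; "tool_pos": TCP position; "tool_rot": TCP orientation; "contact_force": force on the tool from outside, world axes, zero at the start; "wrist_torque": the same for the moment, N m; "opening": finger opening in m.
Only numpy, scipy, OpenCV 4.12 (cv2) and the standard library are available. Lean on these libraries where they do the work, as an engineer would, in place of code of your own. Each camera call takes 0.05 s, during which the arm holds its last target.

### The job

Get the packet-inspection camera ready: press its treadle right down to the stop so that the cover lifts off the lens, and let the treadle come up again. Then turn the sprung mirror by the black pin behind it until the camera, looking into the mirror, sees the round target (not the square one) in the middle - the brass pointer geared to the mirror shows where the reflected view goes - and finish while still holding the mirror at that angle by its pin, because it springs back when let go. Keep off the mirror glass and the pointer, and leave the loose things on the table where they are.

Things in the scene. Friction and masses are not known exactly. Their poses are not given: they have to be found in the camera images.
- station: Fixed inspection station: an aluminium rail 330 x 50 x 12 mm along its own y, a black camera on a post at the -y end, a swivelling mirror at the +y end (its upright axis at local [0, 0.11]). Origin: middle of the rail's underside, on the table. It moves and turns (yaw 0.1 to 0.4 rad) as one piece from start to start.
- lens (a point): Front of the camera's lens, station local [0, -0.088, 0.115]. The camera (black box 50 x 52 x 46 mm, top 140 mm high) looks horizontally along the station's +y, straight at the mirror's axis.
- treadle (a joint): Hinge of the treadle, rad: 0 up, 0.35 at its stop (count 0.31 and more as down). Its arm runs from a bearing beside the camera (axis along station y at local [-0.045, -0.081, 0.045]) towards the robot (station -x). A spring pushes it up: 2.5 N at the pad to start, 8 N at the stop. Its other end pushes the lens cover up.
- treadle_pad (a point): Middle of the top of the treadle's black rubber pad (44 x 54 mm), 80 mm from the hinge on the robot's side; about 64 mm above the table when up, about 37 mm at the stop (it sinks 27 mm). Press it straight down.
- cover (a joint): Slide of the small grey plate (32 x 19 mm) in front of the lens, m: 0 covers the lens, about 0.02 after the treadle has been fully pressed; 0.014 and more leaves the lens free. Friction keeps it up when the treadle comes back.
- mirror (a joint): Turn of the mirror about its upright axis, rad: 0 at rest, stop at 0.85, positive anticlockwise from above. A spring (0.4 N m per rad, about 3 N at the pin) takes it back to 0. At value q the normal of the glass points at -1.2104 + q rad from the station's x axis (anticlockwise from above) and the lever with the pin exactly the opposite way.
- glass (a point): The mirror: glass in a black frame 76 wide x 66 high x 7 mm, centre 115 mm above the table (top 148 mm); this point is the middle of the glass, on the turning axis; own x is the normal of the glass. Do not touch it.
- pin (a point): The black upright pin that turns the mirror: 14 mm diameter, from 83 to 139 mm above the table, on a thin steel lever (77 mm high, 9 mm thick), 80 mm behind the mirror's axis on the side away from the glass. This point is on the pin's axis, 123 mm above the table. As the mirror turns the pin goes along an arc of 80 mm radius, from the left of the mirror towards the robot. A round pin: it may turn in the grip.
- sight (a point): Frame on the mirror axis at 115 mm height whose x axis points along the camera's reflected line of sight (y to its left, z up). A brass pointer 78 mm long, 61 mm above the table under the mirror, is geared to the mirror and shows this direction: at mirror value q it lies at -0.85 + 2 q rad from the station's x axis (anticlockwise from above). Do not push the pointer.
- round_target_mid (a point): Centre of the face of the round target: aluminium disc 44 mm across with a dark ring, upright, centre 115 mm above the table, on a fixed stand (round foot 50 mm across, stem 7 mm behind the face) 0.15 to 0.22 m beyond the mirror. The face looks roughly to the station.
- square_target_mid (a point): Centre of the face of the square target: aluminium square 42 mm with a dark square ring, same height and stand, but with a square foot 50 x 50 mm; the two targets swap places. Not the one to aim at.
- pointer: The brass pointer itself; origin as sight.
- label_roll: Loose white label roll, 83 mm across, 30 mm high, beside the rail; origin at its underside. Leave it.
- packet: Loose biscuit packet 88 x 135 x 13 mm lying beyond the rail. Leave it.
- sachet: Loose white sachet 36 x 50 x 9 mm lying beyond the rail. Leave it.
- tally_counter: Loose tally counter 26 x 50 x 56 mm, to the left in front. Leave it.
- biscuit_tub: Round clear tub of biscuits, 178 mm across, 126 mm high, to the right. Leave it.
Not all that is in view belongs to the job. Leave any green or orange look-alike of the part that bears round_target_mid alone.

How it is judged:
On the way, in this order (a step that is already met when the one before it is completed fails the run):
1. the treadle is pressed down to its stop and the lens cover is up (value of joint treadle above 0.31 rad and value of joint cover above 0.014 m), for 0.1 s.
2. the treadle has come up again (value of joint treadle below 0.06 rad), for 0.1 s.
3. the mirror is held by its pin so that the camera sees the round target (y of round_target_mid in the frame of sight between -0.015 and 0.015 m and x of round_target_mid in the frame of sight above 0.1 m and contact force between the fingers and mirror_pin above 0.3 N and velocity of joint mirror between -0.1 and 0.1 rad/s), for 0.5 s.
At the end, for the whole second after the job is handed in: The fingers press on the mirror's pin (over 0.3 N), the mirror is still, and the camera's reflected line of sight passes within 15 mm (sideways) of the middle of the round target; the lens cover is still up (over 14 mm) and the treadle is back up (all of step 3 and value of joint cover above 0.014 m and value of joint treadle below 0.06 rad); the arm keeps its last pose, push and grip.
It fails at once if the robot pushes the pointer (contact force between any of the fingers, the arm and pointer above 1 N).
It fails at once if the robot touches the mirror glass or its frame (contact force between any of the fingers, the arm and mirror_frame above 1 N).
It fails at once if a bystander is shifted by more than 30 mm (distance of any of label_roll, packet, sachet, tally_counter, biscuit_tub from where it was at the start of the episode above 0.03 m).
It also fails if it takes over 43 s, if anything falls off the work surface, if the arm or the gripper's body presses on something with over 40 N, if the wrist force passes 120 N, or if a joint passes its speed limit or range.

## Working session

There is one attempt and no reset: what is moved stays moved. The work goes in short steps, Python scripts to look and compute and a shell command to move; the robot and the scene stay as the last step left them, time stands still between calls to the robot, and variables do not carry over. Pictures are saved under pics/ and viewed, and the job is handed in when it is done.

```bash
ls; mkdir -p pics; python3 - <<'E'
from station import ctrl
import cv2
o=ctrl.get_obs();print({k:o[k] for k in('t','tool_pos','tool_rot','opening','contact_force')})
for n in('scene','side','wrist'):
    d=ctrl.get_image(n);cv2.imwrite(f'pics/{n}0.png',d['img'][:,:,::-1]);print(n,d['K'].tolist(),d['rvec'],d['tvec'])
E
```

```text
pics
{'t': 0.0, 'tool_pos': array([0.23547665, 0.57829759, 0.24107303]), 'tool_rot': array([-6.03670352e-01, -3.08240269e+00,  3.03335515e-03]), 'opening': 0.0852393137353575, 'contact_force': array([-0.40313821, -0.24590407, -0.172163  ])}
scene [[473.41997367315736, 0.0, 321.4395759664335], [0.0, 473.41997367315736, 238.902977663115], [0.0, 0.0, 1.0]] [ 1.34294502 -2.31883209  0.79261909] [0.23668561 0.49221988 0.83687506]
side [[600.438151162795, 0.0, 322.4408484338304], [0.0, 600.438151162795, 247.74442922836502], [0.0, 0.0, 1.0]] [ 2.24696472 -0.55169374  0.23851636] [-0.55796881  0.22244762  1.41396606]
wrist [[350.09773880357363, 0.0, 323.2031139309825], [0.0, 350.09773880357363, 244.51091386506076], [0.0, 0.0, 1.0]] [-2.41328582 -1.62403    -0.21879703] [-0.62452271 -0.03417811  0.37813947]
```

View pics/scene0.png

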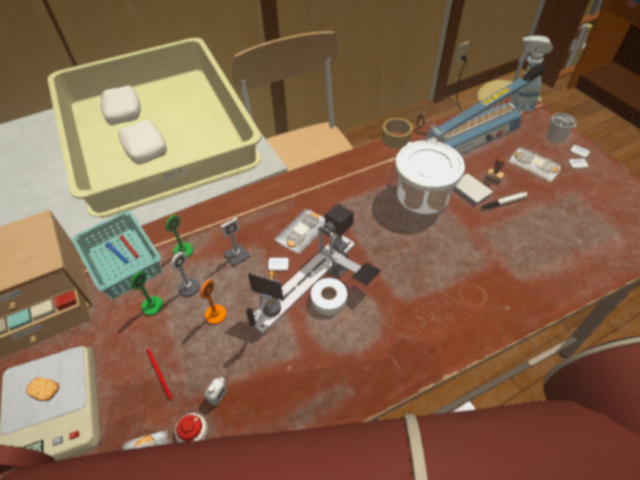

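View pics/side0.png

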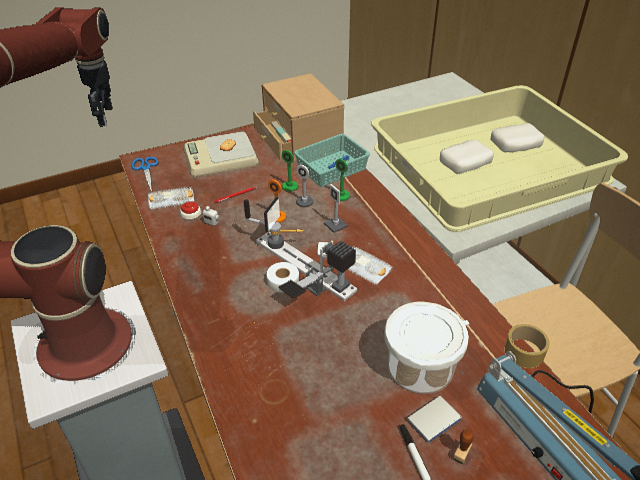

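View pics/wrist0.png

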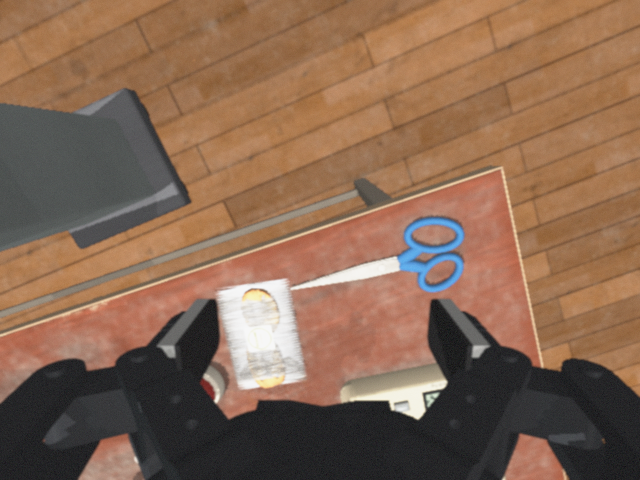

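The scene view shows the grey round target's head at about (180,261) and the square one at (231,227). In the side view they are at (303,172) and (335,192). The green and orange ones are decoys. I'll zoom in on the station.

```bash
python3 - <<'E'
import cv2
a=cv2.imread('pics/scene0.png')[190:350,150:390];cv2.imwrite('pics/sc1.png',cv2.resize(a,None,fx=3.3,fy=3.3,interpolation=cv2.INTER_CUBIC))
a=cv2.imread('pics/side0.png')[140:310,230:400];cv2.imwrite('pics/si1.png',cv2.resize(a,None,fx=3.5,fy=3.5,interpolation=cv2.INTER_CUBIC))
E
```

```text
(no output)
```

View pics/sc1.png

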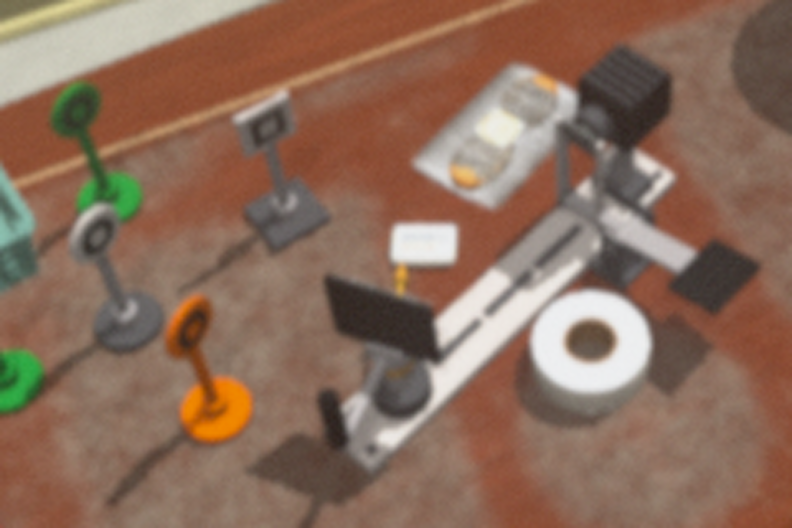

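View pics/si1.png

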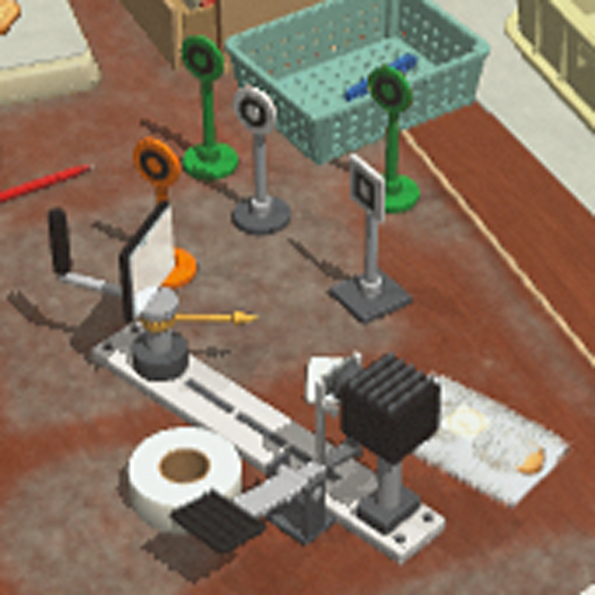

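```bash
cat > h.py <<'E'
import numpy as np,cv2,pickle
from scipy.spatial.transform import Rotation as R
def cams():
    from station import ctrl
    return {n:ctrl.get_image(n) for n in('scene','side')}
def P(d): return d['K']@np.hstack([cv2.Rodrigues(np.array(d['rvec']))[0],np.array(d['tvec']).reshape(3,1)])
def tri(C,a,b):
    X=cv2.triangulatePoints(P(C['scene']),P(C['side']),np.array(a,float).reshape(2,1),np.array(b,float).reshape(2,1))[:,0];X=X[:3]/X[3]
    e=[]
    for n,u in(('scene',a),('side',b)):
        p=P(C[n])@np.r_[X,1];e.append(np.linalg.norm(p[:2]/p[2]-u))
    return X,e
def ray(d,u,z):
    M=cv2.Rodrigues(np.array(d['rvec']))[0];c=-M.T@np.array(d['tvec']);v=M.T@np.linalg.inv(d['K'])@np.r_[u,1];return c+v*(z-c[2])/v[2]
def proj(d,X):
    p=P(d)@np.r_[X,1];return p[:2]/p[2]
E
python3 - <<'E'
from h import *
C=cams();pickle.dump(C,open('C0.pkl','wb'))
sc=lambda u,v:np.array([150+u/3.3,190+v/3.3]);si=lambda u,v:np.array([230+u/3.5,140+v/3.5])
pts={'round .115':((96,235),(256,112)),'square':((268,126),(368,190)),'pad .064':((714,275),(217,520)),'pintop .139':((327,397),(57,213)),'pinbot .083':((340,442),(63,270)),
'railNL .012':((368,463),(95,347)),'railFR':((672,178),(443,520))}
for k,(a,b) in pts.items():
    X,e=tri(C,sc(*a),si(*b));z=float(k.split()[1]) if ' ' in k else .115 if k[0]=='s' else .012
    print(k,X.round(4),np.round(e,2),'scene ray',ray(C['scene'],sc(*a),z)[:2].round(4),'side',ray(C['side'],si(*b),z)[:2].round(4))
E
```

```text
round .115 [0.693  0.2429 0.1107] [0.26 0.12] scene ray [0.6902 0.243 ] side [0.6899 0.237 ]
square [0.7233 0.1046 0.1111] [0.05 0.02] scene ray [0.7201 0.1053] side [0.7207 0.1   ]
pad .064 [ 0.483  -0.1215  0.0603] [0.21 0.12] scene ray [ 0.4815 -0.12  ] side [ 0.4813 -0.125 ]
pintop .139 [0.4854 0.1612 0.1353] [0.11 0.05] scene ray [0.4835 0.1616] side [0.4837 0.1564]
pinbot .083 [0.4848 0.161  0.0799] [0.08 0.04] scene ray [0.4828 0.1613] side [0.4837 0.1573]
railNL .012 [0.4988 0.1434 0.0091] [0.41 0.21] scene ray [0.4983 0.1438] side [0.4971 0.1398]
railFR [ 0.6282 -0.1647  0.015 ] [9.32 5.85] scene ray [ 0.6018 -0.1627] side [ 0.6461 -0.1546]
```

```bash
python3 -m crank '[{"x":-0.3,"y":-0.35},{"x":-0.51,"y":-0.58},{"x":-0.51,"y":-0.58},{"x":-0.51,"y":-0.58},{"x":-0.51,"y":-0.58},{"x":-0.51,"y":-0.58},{"x":-0.51,"y":-0.58},{"x":-0.51,"y":-0.58},{"x":-0.4,"y":-0.45},{"x":-0.2,"y":-0.25}]' 1 40; python3 -m crank '[{},{}]'
cat > go.py <<'E'
import sys
from h import *
from station import ctrl
o=ctrl.get_obs();M=R.from_rotvec(o['tool_rot']).as_matrix();p=np.array(o['tool_pos'])
print('t',o['t'],'p',p.round(4),'y ang',np.arctan2(M[1,1],M[0,1]).round(3),'z',M[:,2].round(3),'F',np.round(o['contact_force'],1),'open',round(float(o['opening']),4))
if len(sys.argv)>3:
    print('tool units total',(M.T@(np.array([float(v) for v in sys.argv[1:4]])-p)/.06).round(3))
E
python3 go.py 0.4785 -0.1245 0.241; python3 - <<'E'
from station import ctrl
import cv2
d=ctrl.get_image('wrist');cv2.imwrite('pics/w1.png',d['img'][:,:,::-1])
import pickle;pickle.dump(d,open('w1.pkl','wb'))
E
```

```text
t 0.25 p [0.2356 0.5786 0.2417] y ang 1.184 z [-0.    -0.001 -1.   ] F [ 0.1 -0.2 -0.1] open 0.0855
tool units total [-8.169 -9.325  0.02 ]validation failed for argument at $[0]...
validation failed for argument at $[0]...
```

View pics/w1.png

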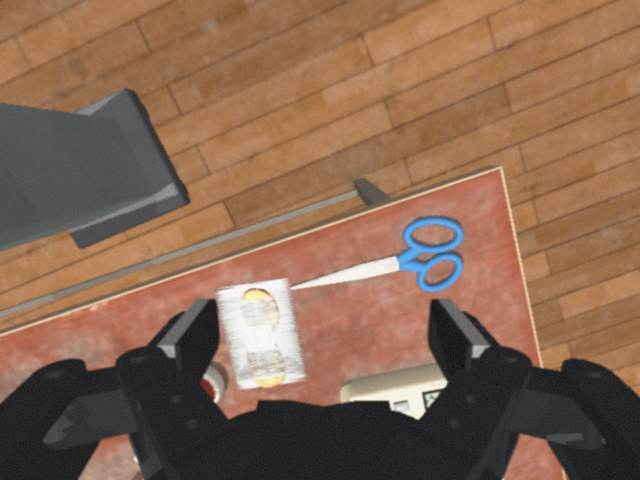

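The arm has not moved: the call was refused, so each row needs all four keys.

```bash
python3 -m crank '[{"x":-0.3,"y":-0.35,"z":0,"roll":0},{"x":-0.5,"y":-0.58,"z":0,"roll":0},{"x":-0.5,"y":-0.58,"z":0,"roll":0},{"x":-0.5,"y":-0.58,"z":0,"roll":0},{"x":-0.5,"y":-0.58,"z":0,"roll":0},{"x":-0.5,"y":-0.58,"z":0,"roll":0},{"x":-0.5,"y":-0.58,"z":0,"roll":0},{"x":-0.5,"y":-0.58,"z":0,"roll":0},{"x":-0.4,"y":-0.45,"z":0,"roll":0},{"x":-0.2,"y":-0.25,"z":0,"roll":0}]' 1 40; python3 -m crank '[{"x":0,"y":0,"z":0,"roll":0},{"x":0,"y":0,"z":0,"roll":0}]'
python3 go.py 0.4785 -0.1245 0.241; python3 - <<'E'
from station import ctrl
import cv2
d=ctrl.get_image('wrist');cv2.imwrite('pics/w2.png',d['img'][:,:,::-1])
import pickle;pickle.dump(d,open('w2.pkl','wb'))
E
```

```text
t: 1.55
tool_pos: [0.365, 0.1937, 0.2425]
tool_rot: [0.607, 3.082, 0.0]
contact_force: [0.2, -0.3, -0.7]
opening: 0.0003
t: 1.8
tool_pos: [0.3644, 0.1957, 0.2423]
tool_rot: [-0.603, -3.083, -0.001]
contact_force: [-0.2, 0.0, -0.4]
opening: 0.0001
t 1.8 p [0.3644 0.1957 0.2423] y ang 1.184 z [-0.  0. -1.] F [-0.2  0.  -0.4] open 0.0001
tool units total [-3.773 -4.226  0.02 ]
```

View pics/w2.png

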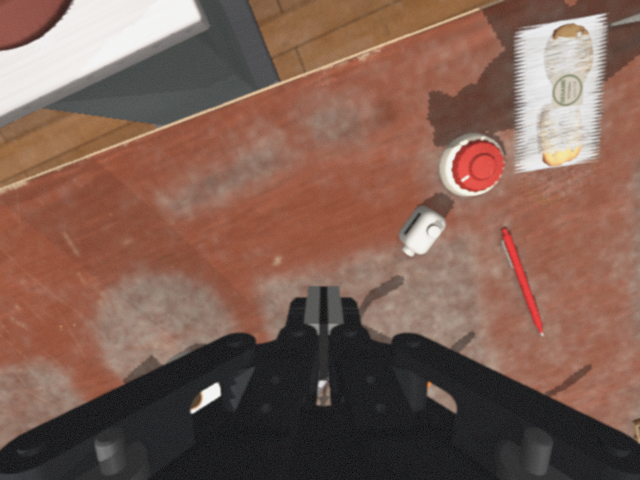

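The wrist view looks back towards the robot, past the shut jaws at (323,300). The station is hidden behind the gripper, so this view won't help with the station. I'll go on to the pad.

```bash
python3 -m crank '[{"x":-0.3,"y":-0.35,"z":0,"roll":0},{"x":-0.5,"y":-0.55,"z":0,"roll":0},{"x":-0.5,"y":-0.55,"z":0,"roll":0},{"x":-0.5,"y":-0.55,"z":0,"roll":0},{"x":-0.5,"y":-0.55,"z":0,"roll":0},{"x":-0.5,"y":-0.55,"z":0,"roll":0},{"x":-0.5,"y":-0.55,"z":0,"roll":0},{"x":-0.3,"y":-0.35,"z":0,"roll":0},{"x":-0.15,"y":-0.2,"z":0,"roll":0},{"x":0,"y":0,"z":0,"roll":0}]'; python3 -m crank '[{"x":0,"y":0,"z":0,"roll":0}]'
python3 go.py 0.4785 -0.1245 0.09
```

```text
t: 3.1
tool_pos: [0.4781, -0.1227, 0.2421]
tool_rot: [-0.604, -3.082, -0.001]
contact_force: [0.3, -0.2, -0.3]
opening: -0.0003
t: 3.22
tool_pos: [0.4778, -0.1219, 0.2422]
tool_rot: [-0.602, -3.083, -0.001]
contact_force: [0.8, -0.3, 0.1]
opening: 0.0001
t 3.225 p [ 0.4778 -0.1219  0.2422] y ang 1.185 z [-0.  0. -1.] F [ 0.8 -0.3  0.1] open 0.0001
tool units total [-0.028 -0.037  2.537]
```

Now I'll go down to about 20 mm above the pad and check in both views.

```bash
python3 -m crank '[{"x":0,"y":-0.03,"z":0.4,"roll":0},{"x":0,"y":0,"z":0.6,"roll":0},{"x":0,"y":0,"z":0.6,"roll":0},{"x":0,"y":0,"z":0.5,"roll":0},{"x":0,"y":0,"z":0.3,"roll":0},{"x":0,"y":0,"z":0,"roll":0}]'
python3 - <<'E'
from h import *
C=cams();pickle.dump(C,open('C1.pkl','wb'))
a=C['scene']['img'][190:340,250:450,::-1];b=C['side']['img'][200:350,230:400,::-1]
cv2.imwrite('pics/c1.png',np.hstack([cv2.resize(a,(440,330),interpolation=cv2.INTER_CUBIC),cv2.resize(b,(360,330),interpolation=cv2.INTER_CUBIC)]))
E
```

```text
t: 3.98
tool_pos: [0.4764, -0.1237, 0.0972]
tool_rot: [-0.602, -3.081, -0.001]
contact_force: [-0.7, 0.3, 1.1]
opening: 0.0001
```

View pics/c1.png

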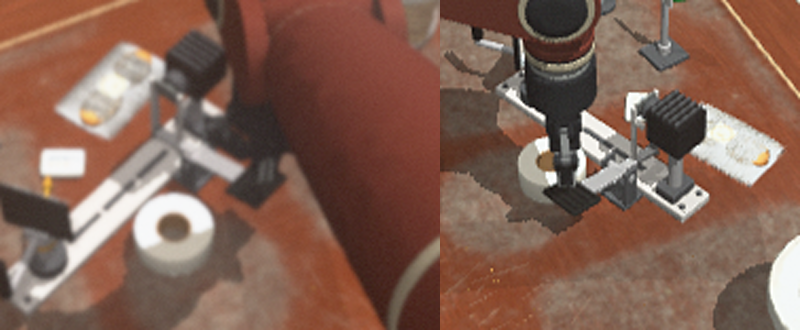

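The fingertips are right over the pad in the side view (tip at about (572,183), pad at (570,200)). Pressing now.

```bash
python3 -m crank '[{"x":0,"y":0,"z":0.2,"roll":0},{"x":0,"y":0,"z":0.2,"roll":0},{"x":0,"y":0,"z":0.2,"roll":0},{"x":0,"y":0,"z":0.15,"roll":0},{"x":0,"y":0,"z":0.08,"roll":0}]';python3 -m crank '[{"x":0,"y":0,"z":0.05,"roll":0},{"x":0,"y":0,"z":0.0,"roll":0}]'
```

```text
t: 4.7
tool_pos: [0.4773, -0.1251, 0.0484]
tool_rot: [-0.604, -3.083, 0.001]
contact_force: [-3.9, -0.3, 8.6]
opening: 0.0002
t: 4.95
tool_pos: [0.4775, -0.1251, 0.047]
tool_rot: [-0.603, -3.082, 0.001]
contact_force: [-7.9, 0.9, 15.7]
opening: -0.0002
```

```bash
python3 -m crank '[{"x":0,"y":0,"z":0.05,"roll":0},{"x":0,"y":0,"z":0.0,"roll":0},{"x":0,"y":0,"z":0.0,"roll":0}]'
python3 - <<'E'
from h import *
C=cams()
a=C['scene']['img'][190:340,250:450,::-1];b=C['side']['img'][200:350,230:400,::-1]
cv2.imwrite('pics/c2.png',np.hstack([cv2.resize(a,(440,330),interpolation=cv2.INTER_CUBIC),cv2.resize(b,(360,330),interpolation=cv2.INTER_CUBIC)]))
E
```

```text
t: 5.32
tool_pos: [0.4778, -0.1252, 0.0462]
tool_rot: [-0.603, -3.081, 0.001]
contact_force: [-13.6, 3.9, 29.1]
opening: -0.0001
```

View pics/c2.png

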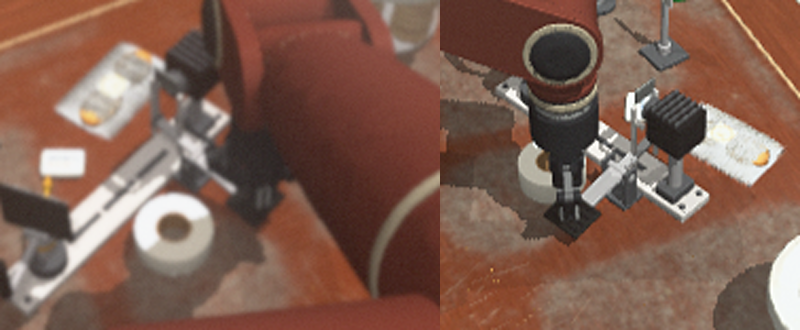

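The treadle is at its stop (29 N, against about 8 N from the spring alone), and the side view shows the cover raised above the lens. Now I'll lift off, opening the jaws once clear.

```bash
python3 -m crank '[{"x":0,"y":0,"z":-0.2,"roll":0},{"x":0,"y":0,"z":-0.3,"roll":0},{"x":0,"y":0,"z":-0.5,"roll":0},{"x":0,"y":0,"z":-0.7,"roll":0},{"x":0,"y":0,"z":-0.7,"roll":0},{"x":0,"y":0,"z":-0.6,"roll":0},{"x":0,"y":0,"z":-0.3,"roll":0}]'
python3 go.py 0.4836 0.159 0.241
python3 - <<'E'
from h import *
C=cams()
a=C['scene']['img'][190:340,230:430,::-1];b=C['side']['img'][150:300,230:400,::-1]
cv2.imwrite('pics/c3.png',np.hstack([cv2.resize(a,(440,330),interpolation=cv2.INTER_CUBIC),cv2.resize(b,(360,330),interpolation=cv2.INTER_CUBIC)]))
E
```

```text
t: 6.3
tool_pos: [0.4779, -0.1247, 0.2425]
tool_rot: [0.603, 3.08, 0.0]
contact_force: [-0.3, -1.1, -0.9]
opening: 0.0003
t 6.3 p [ 0.4779 -0.1247  0.2425] y ang 1.184 z [ 0.003 -0.    -1.   ] F [-0.3 -1.1 -0.9] open 0.0003
tool units total [1.695 4.414 0.024]
```

View pics/c3.png

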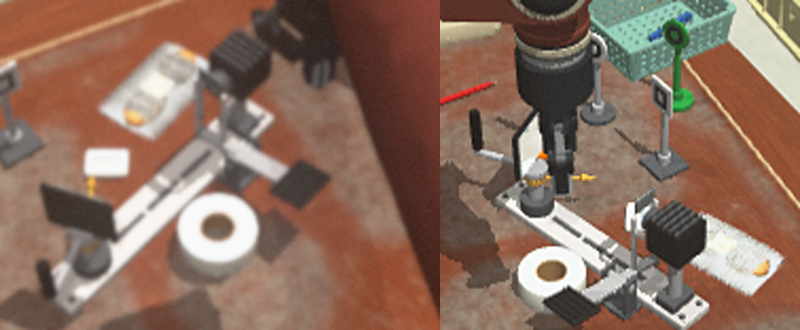

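The treadle is up again, with the pad back at (300,185) in the left crop, and the cover stays up. Next I'll move above the pin with the jaws open.

```bash
python3 -m crank '[{"x":0.1,"y":0.3,"z":0,"roll":0},{"x":0.25,"y":0.65,"z":0,"roll":0},{"x":0.25,"y":0.65,"z":0,"roll":0},{"x":0.25,"y":0.65,"z":0,"roll":0},{"x":0.25,"y":0.65,"z":0,"roll":0},{"x":0.25,"y":0.65,"z":0,"roll":0},{"x":0.2,"y":0.5,"z":0,"roll":0},{"x":0.13,"y":0.35,"z":0,"roll":0.5},{"x":0,"y":0,"z":0,"roll":0.6},{"x":0,"y":0,"z":0,"roll":0.4}]' 0; python3 -m crank '[{"x":0,"y":0,"z":0,"roll":0}]'
python3 go.py 0.4836 0.159 0.115
python3 - <<'E'
from h import *
C=cams()
a=C['scene']['img'][190:340,200:400,::-1];b=C['side']['img'][150:300,230:400,::-1]
cv2.imwrite('pics/c4.png',np.hstack([cv2.resize(a,(440,330),interpolation=cv2.INTER_CUBIC),cv2.resize(b,(360,330),interpolation=cv2.INTER_CUBIC)]))
from station import ctrl
d=ctrl.get_image('wrist');cv2.imwrite('pics/w4.png',d['img'][:,:,::-1]);print(proj(d,np.array([.4836,.159,.139])))
E
```

```text
t: 7.65
tool_pos: [0.4817, 0.1592, 0.2377]
tool_rot: [-0.877, -3.012, 0.002]
contact_force: [0.3, -0.7, 0.2]
opening: 0.0853
t: 7.78
tool_pos: [0.482, 0.1587, 0.2381]
tool_rot: [-0.875, -3.013, 0.002]
contact_force: [0.6, 0.2, -0.3]
opening: 0.0857
t 7.775 p [0.482  0.1587 0.2381] y ang 1.006 z [-0.004 -0.    -1.   ] F [ 0.6  0.2 -0.3] open 0.0857
tool units total [-0.027  0.023  2.052]
[324.59219524 251.33813821]
```

View pics/c4.png

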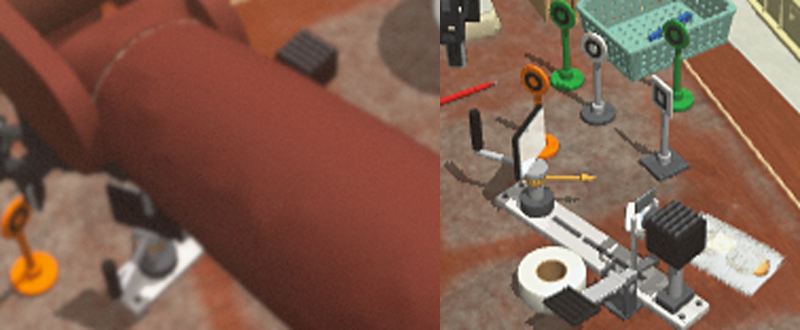

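View pics/w4.png

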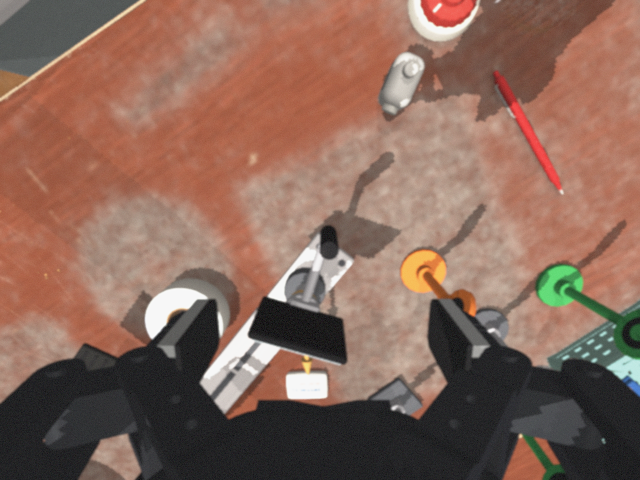

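```bash
python3 - <<'E'
from h import *
from station import ctrl
d=ctrl.get_image('wrist')
for z in(.139,.083):print(proj(d,np.array([.4836,.159,z])), proj(d,np.array([.5353,.098,z])))
# top of pin ray for measured pixels
print(ray(d,[330,231],.139),ray(d,[327,255],.083))
cv2.imwrite('pics/w5.png',cv2.resize(d['img'][200:300,270:390,::-1],None,fx=5,fy=5,interpolation=cv2.INTER_CUBIC))
E
```

```text
[324.51737589 250.69418434] [292.60099916 348.55469332]
[324.30786988 231.97815332] [297.85822284 314.31807142]
[0.4738047 0.1696132 0.139    ] [0.50202257 0.15007405 0.083     ]
```

View pics/w5.png

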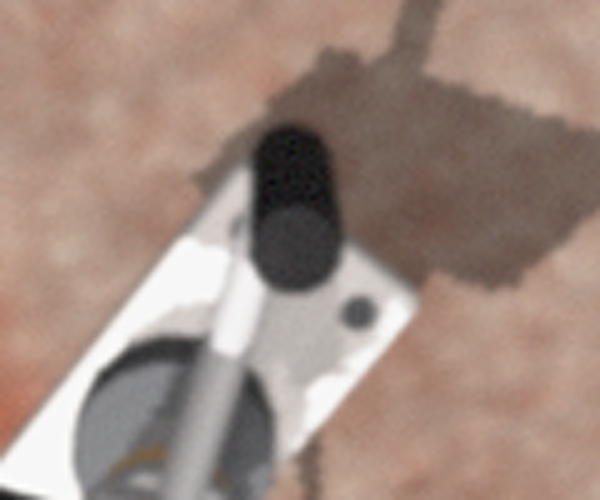

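```bash
python3 - <<'E'
from h import *
from station import ctrl
d=ctrl.get_image('wrist')
print(ray(d,[329.3,249.8],.139),ray(d,[328.6,232.5],.083))
cv2.imwrite('pics/w6.png',cv2.resize(d['img'][210:420,130:420,::-1],None,fx=2.7,fy=2.7,interpolation=cv2.INTER_CUBIC))
E
```

```text
[0.48518741 0.16196857 0.139     ] [0.48630575 0.16167038 0.083     ]
```

View pics/w6.png

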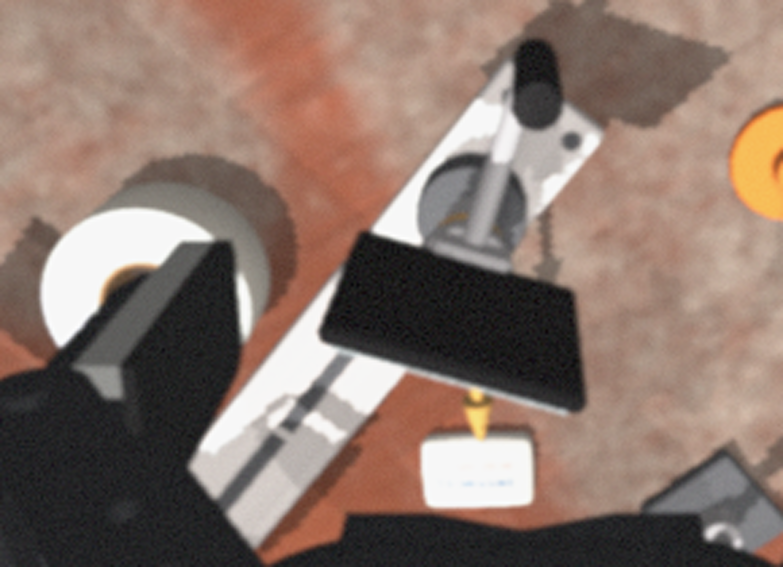

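```bash
python3 - <<'E'
from h import *
from station import ctrl
d=ctrl.get_image('wrist')
g=lambda u,v:ray(d,[130+u/2.7,210+v/2.7],.012)
A=[g(505,68),g(195,455),g(605,128),g(265,545)]
print(np.round(A,4))
for a,b in((0,1),(2,3)):
    v=A[a]-A[b];print('yaw',np.arctan2(-v[0],v[1]))
m=(A[0]+A[2])/2; print('end mid',m,'width',np.linalg.norm(A[0]-A[2]))
y=.3407;print('axis from end',m[:2]-.055*np.array([-np.sin(y),np.cos(y)]))
pin=np.array([.485,.161]);ax=pin+.08*np.array([np.cos(y-1.2104),np.sin(y-1.2104)]);print('axis',ax)
for rt in([.693,.243],[.690,.240]):
    v=rt-ax;an=np.arctan2(v[1],v[0]);q=(an-y+.85)/2;f=y-1.2104+np.pi+q
    print('q',q,np.linalg.norm(v),'pin end',ax+.08*np.array([np.cos(f),np.sin(f)]),'dir',an)
E
```

```text
[[ 0.4975  0.1415  0.012 ]
 [ 0.5721 -0.0689  0.012 ]
 [ 0.5396  0.1619  0.012 ]
 [ 0.6269 -0.0712  0.012 ]]
yaw 0.34085708473716453
yaw 0.3584622076617842
end mid [0.51854197 0.15169171 0.012     ] width 0.046763142466470425
axis from end [0.53692005 0.09985306]
axis [0.53660447 0.09986916]
q 0.6252207515804227 0.2120047159353186 pin end [0.45898338 0.11923325] dir 0.7411415031608453
q 0.6247690329147686 0.20776631428767764 pin end [0.45899214 0.11926831] dir 0.7402380658295371
```

The three views agree: pin (0.485, 0.161), axis (0.537, 0.100), yaw about 0.34, needed q about 0.625. Next I'll descend round the pin and close.

```bash
python3 -m crank '[{"x":-0.02,"y":0.06,"z":0.3,"roll":0},{"x":0,"y":0,"z":0.45,"roll":0},{"x":0,"y":0,"z":0.45,"roll":0},{"x":0,"y":0,"z":0.4,"roll":0},{"x":0,"y":0,"z":0.3,"roll":0},{"x":0,"y":0,"z":0.13,"roll":0},{"x":0,"y":0,"z":0,"roll":0}]'; python3 go.py .485 .161 .116
```

```text
t: 8.95
tool_pos: [0.4863, 0.1602, 0.1182]
tool_rot: [-0.878, -3.016, 0.001]
contact_force: [0.4, 0.0, 0.6]
opening: 0.0855
t 8.95 p [0.4863 0.1602 0.1182] y ang 1.004 z [-0.001 -0.    -1.   ] F [0.4 0.  0.6] open 0.0855
tool units total [ 0.025 -0.     0.037]
```

```bash
python3 -m crank '[{"x":0.02,"y":0,"z":0.03,"roll":0},{"x":0,"y":0,"z":0,"roll":0},{"x":0,"y":0,"z":0,"roll":0},{"x":0,"y":0,"z":0,"roll":0},{"x":0,"y":0,"z":0,"roll":0},{"x":0,"y":0,"z":0,"roll":0}]' 1 30; python3 - <<'E'
from h import *
from station import ctrl
d=ctrl.get_image('wrist');C=cams()
a=cv2.resize(d['img'][150:450,170:470,::-1],(400,400));b=C['side']['img'][140:290,220:370,::-1]
cv2.imwrite('pics/c7.png',np.hstack([a,cv2.resize(b,(400,400),interpolation=cv2.INTER_CUBIC)]))
E
python3 go.py 0.459 0.1192 0.116
```

```text
t: 9.7
tool_pos: [0.4855, 0.1608, 0.1173]
tool_rot: [0.878, 3.016, -0.0]
contact_force: [-1.8, -1.6, 2.6]
opening: 0.0129
t 9.85 p [0.4855 0.1608 0.1172] y ang 1.004 z [ 0. -0. -1.] F [-3.  -2.2  4.6] open 0.0129
tool units total [ 0.    -0.822  0.021]
```

View pics/c7.png

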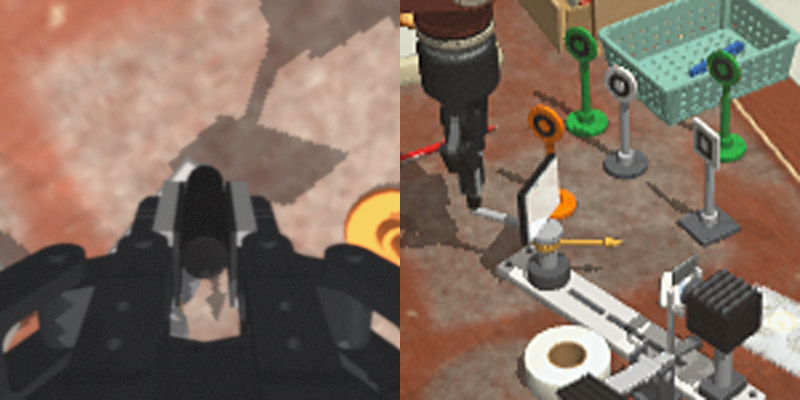

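The pin is between the pads (opening 12.9 mm; pin top at (205,258) in the left crop). Now I'll follow the arc, first to just short of the aim.

```bash
python3 -m crank '[{"x":0.02,"y":-0.08,"z":0,"roll":0},{"x":0.02,"y":-0.08,"z":0,"roll":0},{"x":0.01,"y":-0.08,"z":0,"roll":0},{"x":0.01,"y":-0.085,"z":0,"roll":0},{"x":0,"y":-0.08,"z":0,"roll":0},{"x":0,"y":-0.085,"z":0,"roll":0},{"x":-0.01,"y":-0.08,"z":0,"roll":0},{"x":-0.01,"y":-0.085,"z":0,"roll":0},{"x":-0.02,"y":-0.08,"z":0,"roll":0},{"x":-0.02,"y":-0.08,"z":0,"roll":0}]'; python3 -m crank '[{"x":0,"y":0,"z":0,"roll":0},{"x":0,"y":0,"z":0,"roll":0}]';python3 go.py 0.459 0.1192 0.116;  python3 - <<'E'
from h import *
from station import ctrl
d=ctrl.get_image('wrist');C=cams();pickle.dump((C,d),open('C8.pkl','wb'))
a=cv2.resize(d['img'][150:450,170:470,::-1],(400,400));b=C['side']['img'][140:290,220:370,::-1]
cv2.imwrite('pics/c8.png',np.hstack([a,cv2.resize(b,(400,400),interpolation=cv2.INTER_CUBIC)]))
cv2.imwrite('pics/s8.png',cv2.resize(C['scene']['img'][220:350,150:350,::-1],(800,520)))
E
```

```text
t: 11.1
tool_pos: [0.4584, 0.1208, 0.1171]
tool_rot: [-0.877, -3.015, -0.005]
contact_force: [-2.0, 7.7, 3.8]
opening: 0.0128
t: 11.35
tool_pos: [0.4585, 0.1201, 0.1171]
tool_rot: [-0.879, -3.015, -0.002]
contact_force: [-3.0, 4.5, 4.8]
opening: 0.0129
t 11.35 p [0.4585 0.1201 0.1171] y ang 1.004 z [-0.001  0.001 -1.   ] F [-3.   4.5  4.8] open 0.0129
tool units total [-0.015 -0.008  0.018]
```

View pics/c8.png

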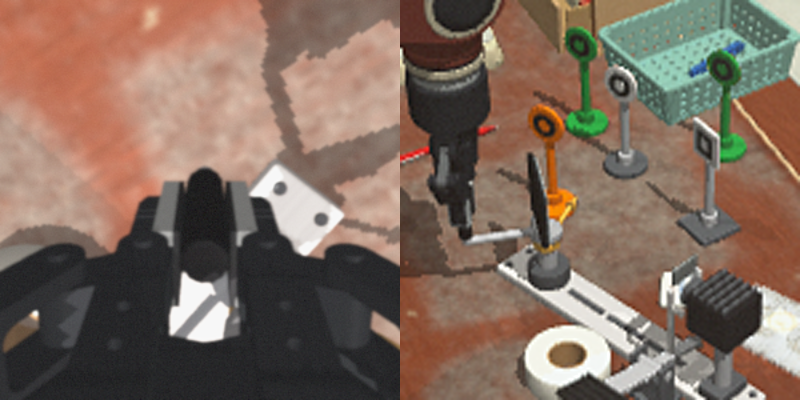

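View pics/s8.png

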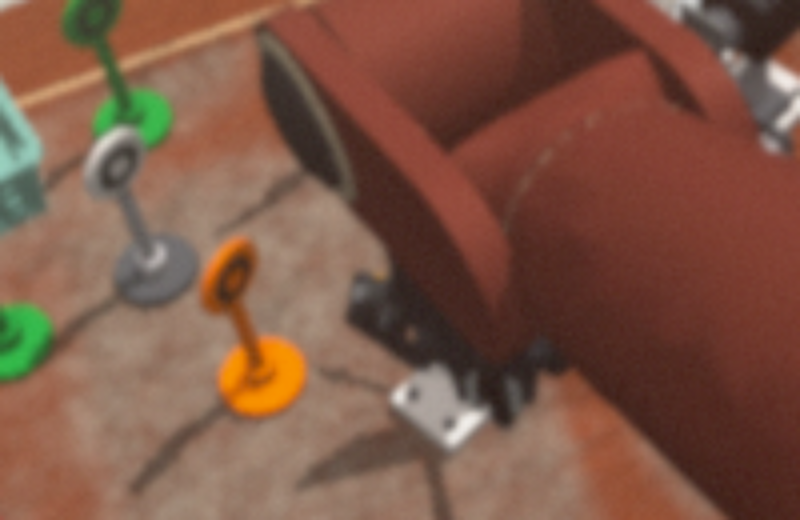

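In the side view the pointer's tip shows beyond the mirror at about (574,205). I'll zoom in and measure it.

```bash
python3 - <<'E'
from h import *
C,d=pickle.load(open('C8.pkl','rb'));s=C['side']
cv2.imwrite('pics/z8.png',cv2.resize(s['img'][190:250,235:305,::-1],None,fx=9,fy=9,interpolation=cv2.INTER_CUBIC))
ax=np.array([.5366,.0999])
for z in (.061,.057):
  for L in(0,.04,.078):
    for an in (.66,.74,.82):
      p=proj(s,np.r_[ax+L*np.array([np.cos(an),np.sin(an)]),z]);print(z,L,an,((p-[235,190])*9).round(0))
E
```

```text
0.061 0 0.66 [360. 356.]
0.061 0 0.74 [360. 356.]
0.061 0 0.82 [360. 356.]
0.061 0.04 0.66 [422. 279.]
0.061 0.04 0.74 [412. 276.]
0.061 0.04 0.82 [403. 274.]
0.061 0.078 0.66 [479. 208.]
0.061 0.078 0.74 [460. 203.]
0.061 0.078 0.82 [442. 200.]
0.057 0 0.66 [361. 366.]
0.057 0 0.74 [361. 366.]
0.057 0 0.82 [361. 366.]
0.057 0.04 0.66 [422. 289.]
0.057 0.04 0.74 [413. 287.]
0.057 0.04 0.82 [403. 285.]
0.057 0.078 0.66 [479. 218.]
0.057 0.078 0.74 [461. 213.]
0.057 0.078 0.82 [442. 210.]
```

View pics/z8.png

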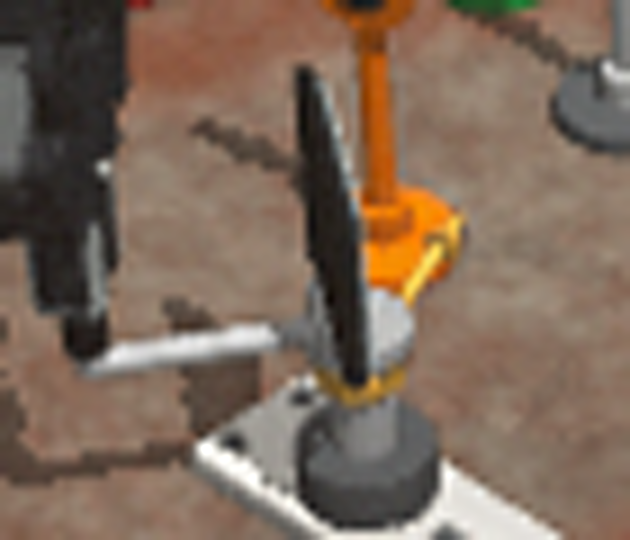

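The pointer's tip at (460,220) matches the predicted tip for direction 0.74 rad: about (460,203), plus the roughly 17 px downward bias that the hub also shows. The direction to the round target is 0.74 rad too. I'll hold for a second, check, and hand in.

```bash
python3 -m crank '[{"x":0,"y":0,"z":0,"roll":0},{"x":0,"y":0,"z":0,"roll":0},{"x":0,"y":0,"z":0,"roll":0},{"x":0,"y":0,"z":0,"roll":0},{"x":0,"y":0,"z":0,"roll":0},{"x":0,"y":0,"z":0,"roll":0},{"x":0,"y":0,"z":0,"roll":0},{"x":0,"y":0,"z":0,"roll":0}]'; python3 - <<'E'
from h import *
C=cams();s=C['side']
cv2.imwrite('pics/z9.png',cv2.resize(s['img'][150:310,225:405,::-1],None,fx=3.7,fy=3.7,interpolation=cv2.INTER_CUBIC))
E
```

```text
t: 12.5
tool_pos: [0.4585, 0.1201, 0.1171]
tool_rot: [-0.879, -3.015, -0.001]
contact_force: [-3.2, 4.5, 5.0]
opening: 0.013
```

View pics/z9.png

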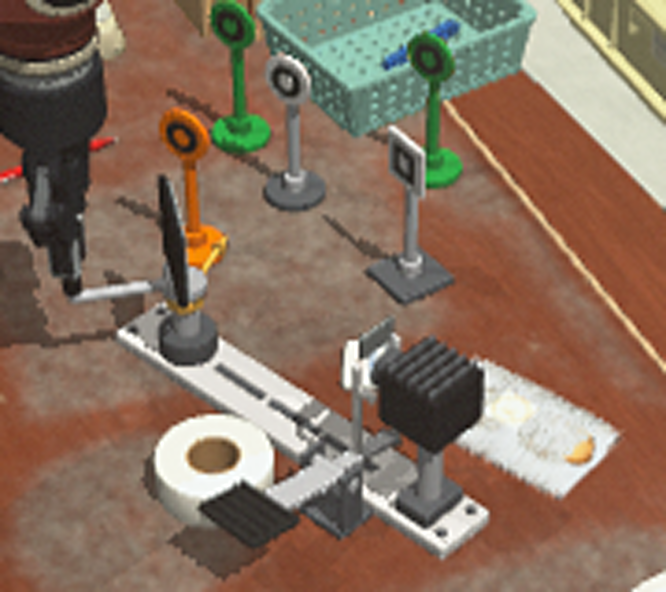

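The cover is up at (380,340), the treadle is up with its pad at (250,513), the roll and packet haven't moved, and the pin is held.

```bash
python3 -c "
from station import ctrl
print(ctrl.finish_job())"
```

```text
the job is handed in; nothing more can be done
None
```

I've handed the job in at about 12.5 s of the 43 s allowed. No verdict came back.

- **Treadle:** I pressed the pad down to its stop, reading 29 N against about 8 N from the spring alone. I then let it up, and the pictures show the cover still raised and the treadle back up.
- **Mirror:** I gripped the pin (opening 13 mm) and turned it along its arc to about 0.62 rad. At the end the arm was still and still holding the pin.
- **Aim at the round target:** The pointer read about 0.74 rad in the side view, and the bearing to the target is also 0.74 rad. The tool position alone puts the line of sight about 4 mm off, within the 15 mm limit.
- **Bystanders:** The label roll and packet were unmoved in the last picture. The other loose things were not in it, but the arm passed well above or clear of them.

Two checks disagreed. The scene and side cameras differed by about 4–5 mm. I used the points triangulated from both, which the wrist view matched at the pin to within 1–2 mm. My first move was refused because the rows left out keys; nothing moved.

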